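Plug the air-blow lance into the mill's air manifold and open its shut-off

TASK

Take the air-blow lance out of the tool stand and push it, stem down, into the manifold's push-in fitting until it is gripped and stays fully home after you let go; push firmly but never ram it. Only then swing the manifold's shut-off lever all the way over to open the air, and leave the two other tools standing in the stand.

Things in the scene. Friction and masses are not known exactly. Their poses are not given: they have to be found in the camera images.
- lance: air-blow lance, 0.12 kg, straight, 127 mm long, upright in a stand hole. Origin at the centre of its foot, z up along the axis. From the foot: steel tip, 8 widening to 14 mm diameter over 8 mm; 14 mm rib to 12 mm; 10 mm groove to 21 mm; 14 mm stem to 75 mm; aluminium barrel, 22 mm diameter, to 115 mm; pointed brass nozzle to 127 mm.
- lance_grip (a point): middle of the lance's aluminium barrel, on its axis, 95 mm above its foot; axes as the lance. No other tool in the stand has an aluminium barrel or a pointed brass top.
- stand: black plastic tool stand, fixed, 60 (its x) by 180 (its y) by 50 mm high, origin under its centre. Three upright holes, 16 mm diameter, 42 mm deep, at y = -60, 0 and +60 mm; the tools' feet stand on the hole floors, 8 mm above the table.
- cutter: milling cutter standing in a stand hole, steel, 95 mm long, 19 mm in diameter at its top with four flutes; origin at its foot; leave it there
- scraper: scraper standing in a stand hole, 123 mm long, with a round wooden handle 30 mm in diameter; origin at its foot; leave it there
- manifold: air manifold, fixed: aluminium block 70 x 70 x 67 mm high, origin under its centre; the fitting's brass ring (30 mm across, 8 mm high) is on top. A lower foot, 40 mm high, 90 mm long in x, adjoins on its -y side (y = -35 to -105 mm) and carries the shut-off lever.
- port (a point): centre of the fitting's mouth, top of the brass ring, 75 mm above the table. Upright bore, 16 mm diameter (17.6 in the ring). Inside, four spring jaws snap into the lance's groove. Their depth varies unseen: the lance is home with its foot 30 to 46 mm below the mouth, a hard stop lies 1.5 mm deeper. A push beyond about 20 N is ramming.
- valve (a joint): travel in m of the spring check valve under the jaws, pressed by the lance's foot: 0 shut, about 0.003 with the lance gripped and home, 0.0045 at the hard stop. The push rises to about 7 to 12 N as the rib spreads the jaws, drops as they snap in, then rises steeply at the hard stop. Not past the jaws, the lance is lifted again by the valve.
- shutoff (a joint): shut-off lever angle, rad: 0 to 0.1 at the start, leaning to the manifold's -x (shut); 1.2 leaning fully to +x (open). Turns about the manifold's y axis, pivot 62 mm above the table at x = 0, y = -75 mm of the manifold; about 1 N at the tip moves it; it stays where left.
- shutoff_tip (a point): centre of the black ball knob, 26 mm in diameter, at the lever's tip, 80 mm from the pivot, on a 10 mm steel rod
Not all that is in view belongs to the job. What is shaped like the manifold but green or pink is not meant.

How it is judged:
By the outcome, as a careful person would: the job done as asked, in the order asked, and still so for the second after the job is handed in, with the robot touching nothing.
It also fails if it takes over 72 s, if anything falls off the work surface, if the arm or the gripper's body presses on something with over 40 N, if the wrist force passes 120 N, or if a joint passes its speed limit or range.

ROBOT

A 6-joint arm with a two-finger parallel gripper is mounted at the origin on the work surface. World frame = base frame: x ahead of the robot, y to its left, z up, the work surface at z = 0. Lengths are in mm, angles in rad, forces in N, time in s.
With the tool pointing down it reaches from about 275 to 1000 mm from the base axis. Payload 8.4 kg.
Tool frame: the origin (TCP) lies at the very end of the fingers, on their centre line; the grasp point (between the pads) lies 19 mm behind it (r.pinch_z is the distance from the TCP to the grasp point, in mm); z points along the fingers, y is the direction in which the jaws open and shut (so a half turn about z gives the same grasp; the last joint's range is limited). The gripper opens to 85 mm and grips with 20 to 120 N. Pads are 22 mm wide; open, the fingers measure 114 mm over their backs; the gripper's body (76 mm by 85 mm) begins 54 mm behind the grasp point. The pads swing forward as they close: fully open they stand 13 mm farther back than shut.
Start: joints at [-1.151, 0.353, 1.633, -0, 1.155, -0.002], TCP at [255.876, -570.224, 231.281] pointing down, gripper open.
Joint ranges: [-2.63, 2.63], [-0.92, 2.1], [0.06, 2.66], [-1.3, 4.44], [0, 2.69], [-3.02, 3.02]. Speed limits (rad/s): [2.22, 2.22, 2.79, 3.14, 3.14, 3.14].

INTERFACE

Orientations are given as [roll, pitch, yaw] about the fixed x, y, z axes, in that order (R = Rz(yaw) Ry(pitch) Rx(roll)).
In Python, from rig import r, optics gives the robot as it stands.
- The arm moves only by the shell command python3 -m creep 'ROWS' [FORCE]. ROWS is JSON, a list of rows, each an object with "dp": the shift along the tool's x, y, z in mm, a list of three; "angular": the turn, a rotation vector about the tool's x, y, z in rad, a list of three; "fingers": the finger opening in mm, from 0 to 85.4. In form: [{"dp": [dx, dy, dz], "angular": [wx, wy, wz], "fingers": fingers}, ...]. A call has 1 to 5 rows; each row is the pose to reach, as a shift and turn from the pose commanded when the call began, along the tool's axes at that moment; what a row does not reach only later rows make up. A row lasts 1/12 s, in which the tool goes at most 41.7 mm and 7.16 degrees, less where a joint would pass 70% of its speed; a pose out of reach is approached as far as the arm can. A call with a gripper value outside its range is refused whole. The fingers move at their own pace and stop on an object; FORCE is the grip in N (left out, the last holds). Time passes only in rows, so rows that repeat a pose let the fingers close. It gives the time, the measured TCP pose, the force and the opening at its end, in the units of the state.
- r.sense(): the state, without advancing time (a new reading comes with each control period).
- optics.grab_frame(name): name is "scene" or "top" or "wrist"; returns the picture (384x512x3 uint8, blue, green, red); there is no depth.
- optics.camera_params(name): a dict with "fx", "fy", "cx", "cy" (pixels), "eye" and "rotation" of the camera in the world; the wrist camera has in their place "T_tool_cam" (4x4, takes a point from camera to tool coordinates, whose origin is the TCP and whose axes are the flange's). Camera axes: x right, y up, looking along -z (the intrinsics and any distortion apply to the point x, -y, -z); pixel columns grow to the right and rows downward; lengths in mm; the calibration is good to about 2 mm. A picture is of the moment at which its call begins: read the wrist's pose just before it. camera_params takes no time and is no camera call.
- r.sign_off(): hands the job in, once; it reports no verdict.
The state is a dict: "clock": time; "qpos": joint angles; "qvel": joint speeds; "joint_efforts": joint torques, N m; "eef_pos": TCP position; "tcp_rot": TCP orientation; "contact_force": force on the tool from outside, world axes, zero at the start; "wrist_torque": the same for the moment, N m; "opening": opening from 0.0 (shut) to 1.0 (fully open).
Only numpy, scipy, OpenCV 4.12 (cv2) and the standard library are available. Lean on these libraries where they do the work, as an engineer would, in place of code of your own. Each camera call takes 0.05 s, during which the arm holds its last target.

## Working session

There is one attempt and no reset: what is moved stays moved. The work goes in short steps, Python scripts to look and compute and a shell command to move; the robot and the scene stay as the last step left them, time stands still between calls to the robot, and variables do not carry over. Pictures are saved under pics/ and viewed, and the job is handed in when it is done.

```bash
ls; mkdir -p pics; python3 - <<'E'
from rig import r, optics
import cv2
print(r.sense()); 
for n in ("scene","top","wrist"):
    print(n,optics.camera_params(n))
    cv2.imwrite(f"pics/a_{n}.png",optics.grab_frame(n))
E
```

```text
pics
{'clock': 0.0, 'qpos': array([-1.15140201e+00,  3.53644033e-01,  1.63411238e+00, -7.13115136e-06,
        1.15523477e+00, -2.39078732e-03]), 'qvel': array([ 0.00031514, -0.00047292,  0.00163863, -0.00039695,  0.00061908,
        0.00021462]), 'joint_efforts': array([ 9.20646089e-04, -6.05241323e+01, -3.42062581e+01,  2.44154307e-04,
        9.43298161e-03, -1.47517045e-05]), 'eef_pos': array([ 255.67844175, -569.78958153,  230.5735758 ]), 'tcp_rot': array([-3.14019411e+00,  3.17658447e-06,  4.21787988e-01]), 'contact_force': array([-0.03205536, -0.47477918,  0.03497614]), 'wrist_torque': array([ 0.00472537, -0.00566108,  0.0045382 ]), 'opening': 0.9979703298855429}
scene {'fx': 365.40702940224725, 'fy': 365.40702940224725, 'cx': 254.49669896020725, 'cy': 190.28664927972423, 'eye': array([1375.23897994,  -32.40039159,  643.57750874]), 'rotation': array([ 0.96972477, -0.0087113 ,  1.54742534])}
top {'fx': 366.26487289269556, 'fy': 366.26487289269556, 'cx': 258.0012160221833, 'cy': 186.34101630030364, 'eye': array([ 3.65297625e+02, -1.45724036e-01,  1.14949807e+03]), 'rotation': array([ 2.14602760e-01,  1.65265993e-03, -1.72220247e+00])}
wrist {'fx': 311.7757250788501, 'fy': 311.7757250788501, 'cx': 257.0501880781546, 'cy': 193.12798514209464, 'T_tool_cam': array([[-6.67876482e-04,  9.65517528e-01,  2.60337198e-01,
         6.59407918e+01],
       [ 9.99999745e-01,  5.79385234e-04,  4.16650840e-04,
        -4.00426447e-01],
       [ 2.51448161e-04,  2.60337410e-01, -9.65517669e-01,
        -1.42099152e+02],
       [ 0.00000000e+00,  0.00000000e+00,  0.00000000e+00,
         1.00000000e+00]])}
```

View pics/a_scene.png

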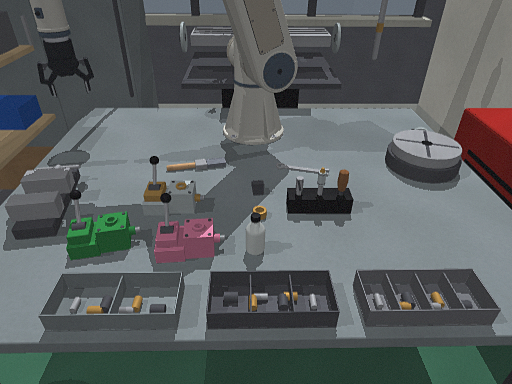

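View pics/a_top.png

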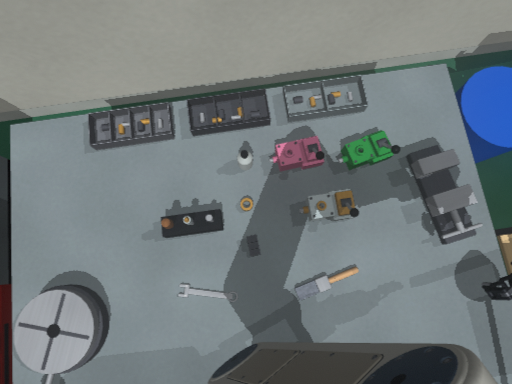

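View pics/a_wrist.png

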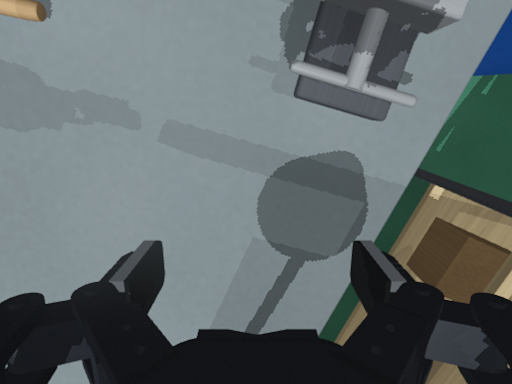

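```bash
cat > h.py <<'E'
import numpy as np, cv2
from scipy.spatial.transform import Rotation as Ro
from rig import r, optics
def campose(n, st=None):
    p=optics.camera_params(n); K=(p['fx'],p['fy'],p['cx'],p['cy'])
    if n!='wrist': return K,np.array(p['eye']),Ro.from_euler('xyz',p['rotation']).as_matrix()
    Rt=Ro.from_euler('xyz',st['tcp_rot']).as_matrix(); T=np.array(p['T_tool_cam'])
    return K,Rt@T[:3,3]+np.array(st['eef_pos']),Rt@T[:3,:3]
def ray(c,u,v):
    (fx,fy,cx,cy),e,R=c
    d=R@np.array([(u-cx)/fx,-(v-cy)/fy,-1.]); return e,d/np.linalg.norm(d)
def plane(c,u,v,z):
    e,d=ray(c,u,v); return e+d*(z-e[2])/d[2]
def proj(c,P):
    (fx,fy,cx,cy),e,R=c
    q=R.T@(np.array(P)-e); return cx+fx*q[0]/-q[2], cy-fy*q[1]/-q[2]
def tri(*rays):
    A=0;b=0
    for e,d in rays:
        M=np.eye(3)-np.outer(d,d);A=A+M;b=b+M@e
    X=np.linalg.solve(A,b); return X,[np.linalg.norm(np.cross(X-e,d)) for e,d in rays]
def snap(n,name):
    st=r.sense(); im=optics.grab_frame(n); cv2.imwrite(f'pics/{name}.png',im); return im,campose(n,st),st
E
python3 - <<'E'
from h import *
t=cv2.imread('pics/a_top.png'); s=cv2.imread('pics/a_scene.png')
a=cv2.resize(t[195:250,150:240],None,fx=6,fy=6,interpolation=2)
b=cv2.resize(t[180:240,295:375],None,fx=6,fy=6,interpolation=2)
c=cv2.resize(s[155:220,280:360],None,fx=6,fy=6,interpolation=2)
d=cv2.resize(s[145:220,135:215],None,fx=6,fy=6,interpolation=2)
for n,i in zip('abcd',(a,b,c,d)): print(i.shape)
cv2.imwrite('pics/c1.png',np.vstack([np.pad(a,((0,0),(0,20),(0,0)))[:, :480],c[:270]])) 
cv2.imwrite('pics/c2.png',np.hstack([b[:,:400],d[:360,:400]]))
ct,cs=campose('top'),campose('scene')
for n,uv,z in (('scr',(167,224),131),('mid',(187,220),135),('cut',(209,218),103),('knob',(354,212),140),('port',(321,205),75)):
    print(n,plane(ct,*uv,z).round())
for n,u1,u2 in (('scr',(167,224),(343,173)),('mid',(187,220),(322,172)),('cut',(209,218),(300,180)),('knob',(354,212),(154,160))):
    X,e=tri(ray(ct,*u1),ray(cs,*u2)); print(n,X.round(),np.round(e,1))
E
```

```text
(330, 540, 3)
(360, 480, 3)
(390, 480, 3)
(450, 480, 3)
scr [517. 235. 131.]
mid [519. 178. 135.]
cut [520. 120. 103.]
knob [ 471. -284.  140.]
port [ 513. -210.   75.]
scr [520. 238. 113.] [0.7 0.7]
mid [522. 179. 118.] [1.3 1.3]
cut [522. 120.  92.] [1.1 1.1]
knob [ 472. -289.  129.] [1.3 1.3]
```

View pics/c1.png

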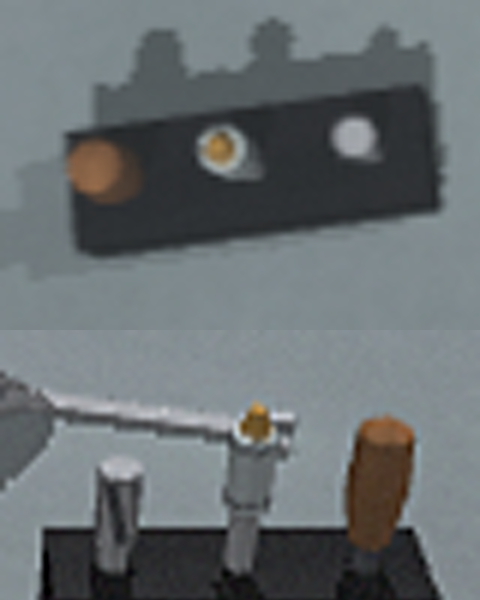

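View pics/c2.png

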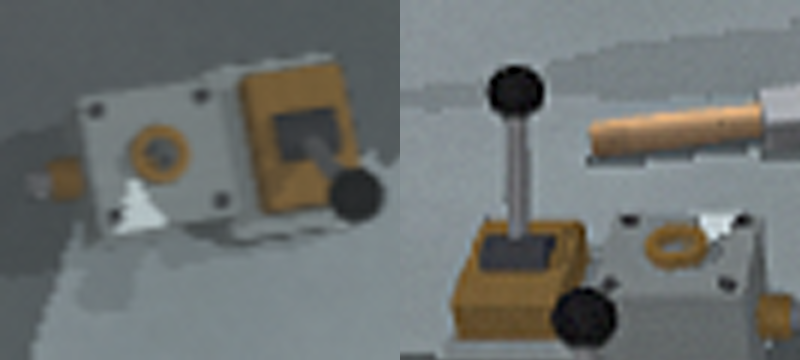

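Candidates in the stand (top px): scraper, wooden, (167,224); brass-topped aluminium tool (187,220); fluted steel cutter (209,218). The middle one is the lance: it has a pointed brass top and a stepped aluminium barrel. For the manifold, the grey aluminium block with the ochre foot is at (321,205), knob at (354,212). The pink one at (300,153) and the green one at (370,150) are decoys. Next I move over the manifold for wrist views.

```bash
cat >> h.py <<'E'
def goal(p,yaw):
    "print dp, turn from the current pose to TCP p, pointing down with yaw"
    st=r.sense(); R=Ro.from_euler('xyz',st['tcp_rot']).as_matrix()
    d=R.T@(np.array(p)-st['eef_pos']); w=Ro.from_matrix(R.T@Ro.from_euler('xyz',[np.pi,0,yaw]).as_matrix()).as_rotvec()
    print('dp',d.round(1),'turn',w.round(4),'t',round(st['clock'],2))
E
python3 -m creep '[{"dp":[40,-20,0],"angular":[0,0,-0.12],"fingers":85},{"dp":[75,-40,0],"angular":[0,0,-0.24],"fingers":85},{"dp":[110,-60,0],"angular":[0,0,-0.36],"fingers":85},{"dp":[145,-80,0],"angular":[0,0,-0.48],"fingers":85},{"dp":[180,-100,0],"angular":[0,0,-0.6],"fingers":85}]'
python3 -c "
from h import *
goal([505,-240,231],1.58)"
```

```text
clock: 0.57
eef_pos: [379.8, -403.6, 231.1]
tcp_rot: [-3.141, -0.0, 1.027]
contact_force: [1.1, -1.0, 0.1]
opening: 0.995
dp [2.048e+02 2.260e+01 1.000e-01] turn [-2.000e-04 -2.000e-04 -5.527e-01] t 0.57
```

```bash
python3 -m creep '[{"dp":[40,4,0],"angular":[0,0,-0.11],"fingers":85},{"dp":[80,9,0],"angular":[0,0,-0.22],"fingers":85},{"dp":[120,13,0],"angular":[0,0,-0.33],"fingers":85},{"dp":[160,18,0],"angular":[0,0,-0.44],"fingers":85},{"dp":[200,22,0],"angular":[0,0,-0.55],"fingers":85}]'
python3 -m creep '[{"dp":[0,0,0],"angular":[0,0,0],"fingers":85},{"dp":[0,0,0],"angular":[0,0,0],"fingers":85},{"dp":[0,0,0],"angular":[0,0,0],"fingers":85}]'
python3 -c "
from h import *
im,c,st=snap('wrist','w1'); np.save('w1.npy',np.r_[st['eef_pos'],st['tcp_rot']])
print(proj(c,[513,-210,75]),proj(c,[472,-286,132]))"
```

```text
clock: 0.98
eef_pos: [503.1, -244.4, 231.2]
tcp_rot: [3.142, 0.0, 1.577]
contact_force: [1.3, -0.7, 0.0]
opening: 0.996
clock: 1.23
eef_pos: [502.0, -246.1, 231.0]
tcp_rot: [-3.141, 0.0, 1.572]
contact_force: [0.7, -0.1, -0.4]
opening: 0.992
(np.float64(268.8496896131656), np.float64(142.01279026240564)) (np.float64(221.29936927804465), np.float64(240.6828921053279))
```

View pics/w1.png

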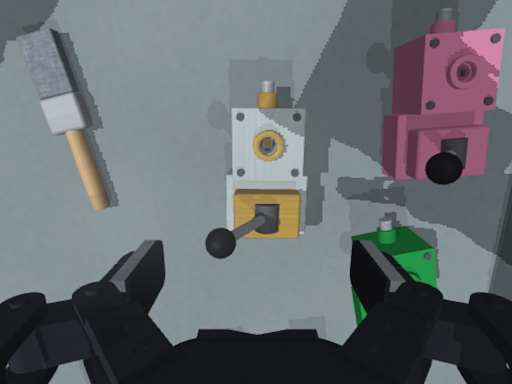

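Wrist view: ring at about (268,146), knob (220,243), block edges nearly vertical. I take a second wrist place for height.

```bash
python3 -m creep '[{"dp":[30,0,0],"angular":[0,0,0],"fingers":85},{"dp":[60,0,0],"angular":[0,0,0],"fingers":85},{"dp":[60,0,0],"angular":[0,0,0],"fingers":85},{"dp":[60,0,0],"angular":[0,0,0],"fingers":85},{"dp":[60,0,0],"angular":[0,0,0],"fingers":85}]'
cat > meas.py <<'E'
from h import *
im,c,st=snap('wrist','w2'); np.save('w2.npy',np.r_[st['eef_pos'],st['tcp_rot']])
def load(k):
    a=np.load(f'{k}.npy'); return cv2.imread(f'pics/{k}.png'),campose('wrist',dict(eef_pos=a[:3],tcp_rot=a[3:]))
def feats(im,c):
    hsv=cv2.cvtColor(im,cv2.COLOR_BGR2HSV)
    m=cv2.inRange(hsv,(10,100,60),(30,255,255))
    cs,_=cv2.findContours(m,cv2.RETR_EXTERNAL,cv2.CHAIN_APPROX_NONE)
    u0,v0=proj(c,[513,-210,75])
    ring=min([k for k in cs if cv2.contourArea(k)>200],key=lambda k:np.hypot(*(np.array(cv2.minEnclosingCircle(k)[0])-(u0,v0))))
    re=cv2.fitEllipse(ring)
    k0=proj(c,[472,-286,132]); mk=cv2.inRange(hsv,(0,0,0),(180,255,50)); mk=cv2.morphologyEx(mk,cv2.MORPH_OPEN,np.ones((13,13)))
    cs,_=cv2.findContours(mk,cv2.RETR_EXTERNAL,cv2.CHAIN_APPROX_NONE)
    kn=min(cs,key=lambda k:np.hypot(*(np.array(cv2.minEnclosingCircle(k)[0])-k0)))
    ke=cv2.fitEllipse(kn)
    foot=[k for k in cv2.findContours(m,0,1)[0] if cv2.contourArea(k)>1500]
    return re,ke,foot
F=[]
for k in('w1','w2'):
    im,c=load(k); re,ke,foot=feats(im,c); print(k,'ring',np.round(re[0],1),np.round(re[1],1),'knob',np.round(ke[0],1),np.round(ke[1],1)); F.append((c,re,ke))
    for f in foot: print(' brass',cv2.contourArea(f),np.round(cv2.minAreaRect(f)[0]))
for j,n in((1,'ring'),(2,'knob')):
    X,e=tri(*[ray(f[0],*f[j][0]) for f in F]); print(n,X.round(1),np.round(e,2))
for f in F: print('ring@75',plane(f[0],*f[1][0],75).round(1))
E
python3 meas.py
```

```text
clock: 1.7
eef_pos: [501.9, -187.4, 231.4]
tcp_rot: [3.141, 0.001, 1.57]
contact_force: [0.6, -0.6, 0.3]
opening: 0.993
w1 ring [267.9 145.5] [28.9 29.2] knob [254.7 329.5] [133.4 522.6]
 brass 2035.0 [266. 213.]
w2 ring [267.3 203.4] [27.  27.5] knob [225.9 300.8] [18.8 24.7]
 brass 2021.5 [266. 262.]
ring [ 512.2 -213.7   70.8] [0.02 0.02]
knob [515.4  16.5 598.2] [16.76 16.76]
ring@75 [ 512.1 -213.3   75. ]
ring@75 [ 512.1 -212.4   75. ]
```

View pics/w2.png

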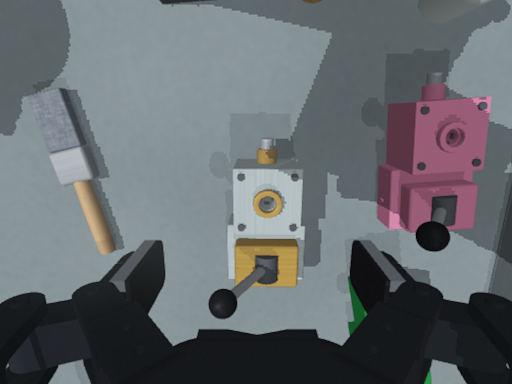

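```bash
python3 - <<'E'
from h import *
def load(k):
    a=np.load(f'{k}.npy'); return cv2.imread(f'pics/{k}.png'),campose('wrist',dict(eef_pos=a[:3],tcp_rot=a[3:]))
rs=[]
for k,(u,v) in (('w1',(220,243)),('w2',(223,303))):
    im,c=load(k); g=im.max(2)[v-20:v+20,u-20:u+20]; m=cv2.morphologyEx((g<75).astype('uint8'),cv2.MORPH_OPEN,np.ones((9,9),'uint8'))
    cc=max(cv2.findContours(m,0,1)[0],key=cv2.contourArea); (x,y),rad=cv2.minEnclosingCircle(cc); print(k,x+u-20,y+v-20,rad)
    rs.append(ray(c,x+u-20,y+v-20))
    b=[plane(c,*p,67).round(1) for p in (((240.5,117.5),(296,118),(241,172.5),(296.5,173)) if k=='w1' else ((239,177.5),(294.5,177.5),(241,227),(293,227)))]
    print([list(q[:2]) for q in b])
print(tri(*rs))
goal([520,165,231],1.58)
E
```

```text
w1 220.5 242.5 15.572511672973633
[[np.float64(486.0), np.float64(-187.6)], [np.float64(539.0), np.float64(-188.1)], [np.float64(485.8), np.float64(-241.0)], [np.float64(541.2), np.float64(-241.5)]]
w2 223.14705848693848 303.3039207458496 15.448822021484375
[[np.float64(483.7), np.float64(-187.6)], [np.float64(539.5), np.float64(-187.7)], [np.float64(484.9), np.float64(-240.7)], [np.float64(539.5), np.float64(-240.7)]]
(array([ 471.40159071, -287.80110158,  131.62057353]), [np.float64(0.16689799017641216), np.float64(0.16689799017644222)])
dp [3.526e+02 1.780e+01 2.000e-01] turn [ 0.0003  0.0006 -0.0099] t 1.75
```

```bash
python3 -m creep '[{"dp":[40,2,0],"angular":[0,0,0],"fingers":85},{"dp":[80,4,0],"angular":[0,0,0],"fingers":85},{"dp":[120,6,0],"angular":[0,0,0],"fingers":85},{"dp":[160,8,0],"angular":[0,0,0],"fingers":85},{"dp":[200,10,0],"angular":[0,0,0],"fingers":85}]'
python3 -m creep '[{"dp":[35,2,0],"angular":[0,0,0],"fingers":85},{"dp":[70,4,0],"angular":[0,0,0],"fingers":85},{"dp":[105,6,0],"angular":[0,0,0],"fingers":85},{"dp":[120,7,0],"angular":[0,0,0],"fingers":85},{"dp":[120,7,0],"angular":[0,0,0],"fingers":85}]'
python3 -m creep '[{"dp":[0,0,0],"angular":[0,0,0],"fingers":85},{"dp":[0,0,0],"angular":[0,0,0],"fingers":85},{"dp":[0,0,0],"angular":[0,0,0],"fingers":85}]'
python3 -c "
from h import *
im,c,st=snap('wrist','w3'); np.save('w3.npy',np.r_[st['eef_pos'],st['tcp_rot']])"
python3 -m creep '[{"dp":[20,0,0],"angular":[0,0,0],"fingers":85},{"dp":[40,0,0],"angular":[0,0,0],"fingers":85},{"dp":[40,0,0],"angular":[0,0,0],"fingers":85},{"dp":[40,0,0],"angular":[0,0,0],"fingers":85},{"dp":[40,0,0],"angular":[0,0,0],"fingers":85}]'
python3 -c "
from h import *
im,c,st=snap('wrist','w4'); np.save('w4.npy',np.r_[st['eef_pos'],st['tcp_rot']])
cv2.imwrite('pics/w34.png',np.hstack([cv2.imread('pics/w3.png')[:,56:456],im[:,56:456]]))"
```

```text
clock: 2.17
eef_pos: [512.2, 14.2, 231.4]
tcp_rot: [3.141, 0.0, 1.569]
contact_force: [1.0, -0.4, 0.4]
opening: 0.997
clock: 2.58
eef_pos: [519.7, 135.8, 231.3]
tcp_rot: [3.141, -0.001, 1.573]
contact_force: [-0.5, -0.1, 0.7]
opening: 0.997
clock: 2.83
eef_pos: [519.1, 132.3, 231.2]
tcp_rot: [-3.141, 0.0, 1.57]
contact_force: [-0.2, 0.7, 0.3]
opening: 0.994
clock: 3.3
eef_pos: [518.8, 172.9, 231.2]
tcp_rot: [-3.141, 0.001, 1.571]
contact_force: [-0.5, -0.1, -0.1]
opening: 0.994
```

View pics/w34.png

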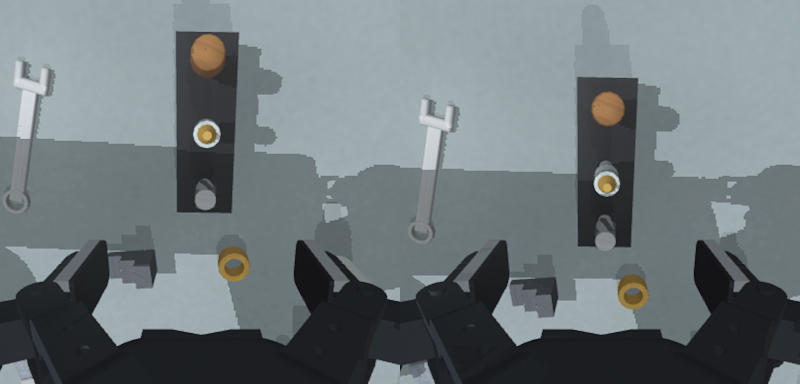

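Both views show the scraper's wooden top, the brass-pointed lance in the white rim (w3 about (263,134), w4 about (263,183)), and the cutter. I fit the bright rim in each.

```bash
python3 - <<'E'
from h import *
rs=[];cr=[]
for k,(u,v) in (('w3',(263,134)),('w4',(263,183))):
    im=cv2.imread(f'pics/{k}.png'); a=np.load(k+'.npy'); c=campose('wrist',dict(eef_pos=a[:3],tcp_rot=a[3:]))
    sub=im[v-22:v+22,u-22:u+22]; g=sub.max(2); m=(g>150).astype('uint8')
    cc=max(cv2.findContours(m,0,1)[0],key=cv2.contourArea); e=cv2.fitEllipse(cv2.convexHull(cc)); x,y=e[0][0]+u-22,e[0][1]+v-22
    print(k,x,y,e[1],cv2.minEnclosingCircle(cc)); rs.append(ray(c,x,y)); print(plane(c,x,y,123).round(1))
    b=cv2.resize(sub,None,fx=8,fy=8,interpolation=0); cv2.ellipse(b,((e[0][0]*8+4,e[0][1]*8+4),(e[1][0]*8,e[1][1]*8),e[2]),(0,0,255),1); cr.append(b)
print(tri(*rs)); cv2.imwrite('pics/w34c.png',np.hstack(cr))
E
```

```text
w3 262.3080997467041 133.75874710083008 (26.866058349609375, 27.21529197692871) ((21.29214859008789, 21.751731872558594), 13.770037651062012)
[523.2 179.6 123. ]
w4 262.3222370147705 183.0766830444336 (24.021587371826172, 25.761974334716797) ((21.5, 22.0), 12.971221923828125)
[523.1 180.2 123. ]
(array([523.19243554, 179.39240868, 119.74159627]), [np.float64(0.04522174986140453), np.float64(0.045221749861411524)])
```

View pics/w34c.png

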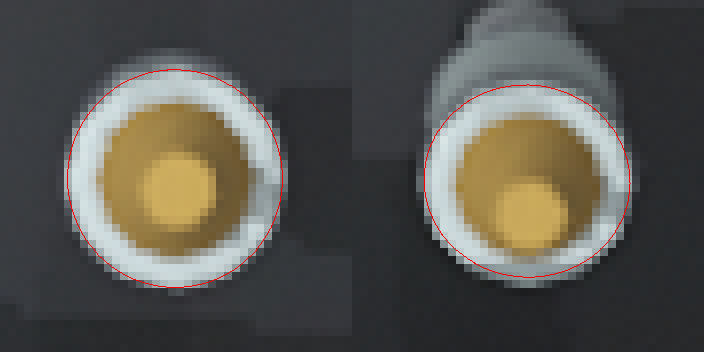

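```bash
python3 -m creep '[{"dp":[7,4,0],"angular":[0,0,0],"fingers":85},{"dp":[7,4,30],"angular":[0,0,0],"fingers":85},{"dp":[7,4,60],"angular":[0,0,0],"fingers":85},{"dp":[7,4,80],"angular":[0,0,0],"fingers":85},{"dp":[7,4,80],"angular":[0,0,0],"fingers":85}]'
python3 -m creep '[{"dp":[0,0,0],"angular":[0,0,0],"fingers":70},{"dp":[0,0,0],"angular":[0,0,0],"fingers":70}]'
python3 -c "
from h import *
goal([523.2,180,84],1.571)"
```

```text
clock: 3.77
eef_pos: [520.6, 179.8, 147.4]
tcp_rot: [-3.135, 0.002, 1.571]
contact_force: [-1.3, 0.3, -0.3]
opening: 0.994
clock: 3.93
eef_pos: [523.8, 181.0, 152.5]
tcp_rot: [3.14, -0.0, 1.571]
contact_force: [0.4, 0.8, -0.1]
opening: 0.819
dp [-1.1 -0.7 68.5] turn [ 0.0014 -0.0005  0.0005] t 3.93
```

```bash
python3 -m creep '[{"dp":[-1,0,20],"angular":[0,0,0],"fingers":70},{"dp":[-1,0,40],"angular":[0,0,0],"fingers":70},{"dp":[-1,0,58],"angular":[0,0,0],"fingers":70},{"dp":[-1,0,67],"angular":[0,0,0],"fingers":70},{"dp":[-1,0,67],"angular":[0,0,0],"fingers":60}]'
python3 -m creep '[{"dp":[0,0,0],"angular":[0,0,0],"fingers":50},{"dp":[0,0,0],"angular":[0,0,0],"fingers":45}]'
python3 -c "
from h import *
goal([523.2,180,84],1.571);snap('wrist','w5')"
```

```text
clock: 4.35
eef_pos: [522.7, 179.7, 83.9]
tcp_rot: [-3.141, 0.0, 1.572]
contact_force: [-0.5, 0.4, -1.3]
opening: 0.709
clock: 4.52
eef_pos: [524.0, 180.2, 85.8]
tcp_rot: [3.139, -0.001, 1.572]
contact_force: [0.2, 0.1, -0.1]
opening: 0.528
dp [-0.2 -0.8  1.8] turn [ 0.0021 -0.0007  0.0007] t 4.52
```

View pics/w5.png

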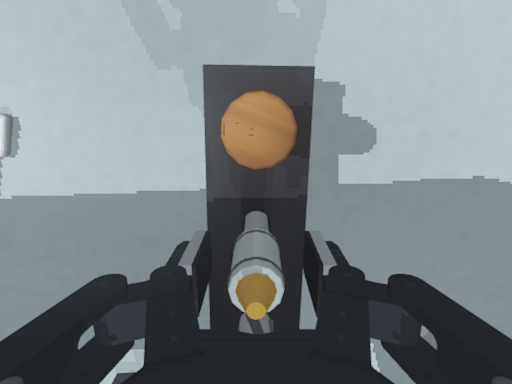

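The lance barrel (256,285) stands centred between the pads. I close on it.

```bash
python3 -m creep '[{"dp":[0,0,2],"angular":[0,0,0],"fingers":30},{"dp":[0,0,2],"angular":[0,0,0],"fingers":24},{"dp":[0,0,2],"angular":[0,0,0],"fingers":18},{"dp":[0,0,2],"angular":[0,0,0],"fingers":12},{"dp":[0,0,2],"angular":[0,0,0],"fingers":10}]' 100
python3 -m creep '[{"dp":[0,0,0],"angular":[0,0,0],"fingers":10},{"dp":[0,0,0],"angular":[0,0,0],"fingers":10},{"dp":[0,0,0],"angular":[0,0,0],"fingers":10}]' 100
python3 -c "
from h import *
goal([523.2,180,84],1.571)"
```

```text
clock: 4.98
eef_pos: [523.3, 180.0, 83.0]
tcp_rot: [3.141, -0.0, 1.572]
contact_force: [-0.0, 0.3, 5.3]
opening: 0.233
clock: 5.23
eef_pos: [523.4, 180.0, 83.0]
tcp_rot: [3.141, -0.0, 1.572]
contact_force: [0.1, 0.7, 5.4]
opening: 0.231
dp [-0.  -0.2 -1. ] turn [ 0.0011 -0.0004  0.0008] t 5.23
```

```bash
python3 -m creep '[{"dp":[0,0,-15],"angular":[0,0,0],"fingers":10},{"dp":[0,0,-35],"angular":[0,0,0],"fingers":10},{"dp":[0,0,-60],"angular":[0,0,0],"fingers":10},{"dp":[0,0,-85],"angular":[0,0,0],"fingers":10},{"dp":[0,0,-110],"angular":[0,0,0],"fingers":10}]'
python3 -m creep '[{"dp":[0,0,-25],"angular":[0,0,0],"fingers":10},{"dp":[0,0,-40],"angular":[0,0,0],"fingers":10},{"dp":[0,0,-40],"angular":[0,0,0],"fingers":10},{"dp":[0,0,-40],"angular":[0,0,0],"fingers":10}]'
python3 -c "
from h import *
goal([512.2,-213.3,231],1.571);im,c,st=snap('wrist','w6');print(st['contact_force'])
im,c,st=snap('scene','s6'); cv2.imwrite('pics/s6c.png',cv2.resize(im[100:230,250:400],None,fx=4,fy=4))"
```

```text
clock: 5.65
eef_pos: [522.4, 179.7, 193.2]
tcp_rot: [-3.141, 0.0, 1.572]
contact_force: [0.2, 0.1, -1.0]
opening: 0.234
clock: 5.98
eef_pos: [523.0, 179.9, 232.5]
tcp_rot: [3.14, -0.0, 1.572]
contact_force: [0.1, -0.1, -2.2]
opening: 0.231
dp [-393.2  -11.2    1.3] turn [ 0.0012 -0.0004  0.0008] t 5.98
[ 0.08032486 -0.14171665 -2.18587832]
```

View pics/w6.png

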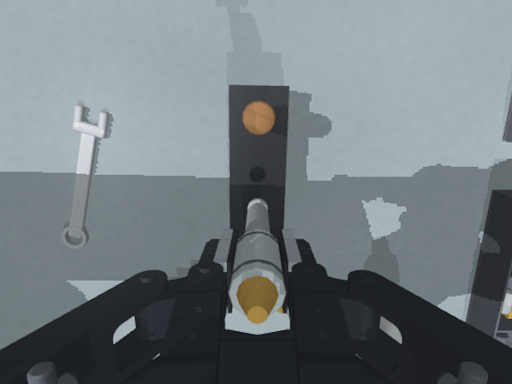

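View pics/s6c.png

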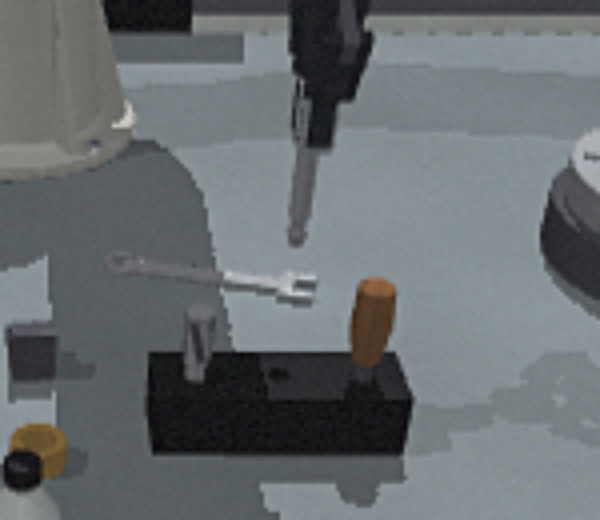

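```bash
python3 - <<'E'
from h import *
c=campose('wrist',dict(eef_pos=np.zeros(3),tcp_rot=np.zeros(3)))
for z in (75,67,0,-40,-52): print(z,np.round(proj(c,[0,0,z]),1),np.round(proj(c,[3,0,z]),1))
im=cv2.imread('pics/w6.png'); cv2.imwrite('pics/w6c.png',cv2.resize(im[190:340,200:320],None,fx=5,fy=4))
E
```

```text
75 [257.2 203.4] [257.2 199.4]
67 [257.2 206.7] [257.2 202.6]
0 [257.2 247.6] [257.2 242. ]
-40 [257.3 293.8] [257.3 286.6]
-52 [257.4 314.3] [257.4 306.5]
```

View pics/w6c.png

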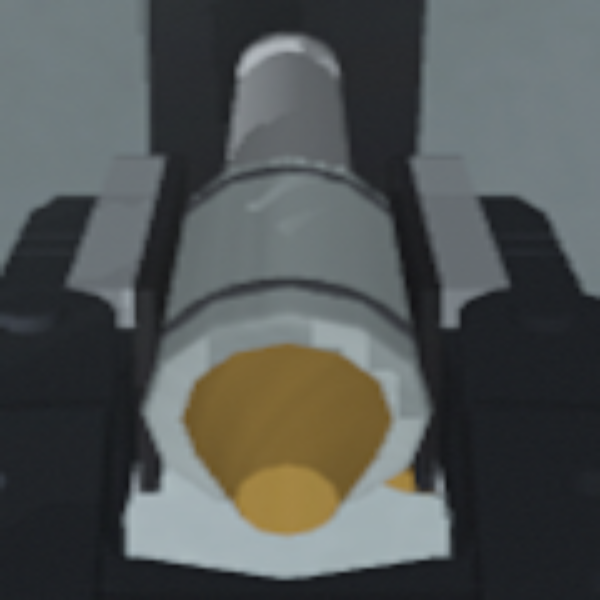

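```bash
python3 -m creep '[{"dp":[-40,-1,0],"angular":[0,0,0],"fingers":10},{"dp":[-80,-2,0],"angular":[0,0,0],"fingers":10},{"dp":[-120,-3,0],"angular":[0,0,0],"fingers":10},{"dp":[-160,-4,0],"angular":[0,0,0],"fingers":10},{"dp":[-200,-6,0],"angular":[0,0,0],"fingers":10}]'
python3 -m creep '[{"dp":[-40,-1,0],"angular":[0,0,0],"fingers":10},{"dp":[-80,-2,0],"angular":[0,0,0],"fingers":10},{"dp":[-120,-3,0],"angular":[0,0,0],"fingers":10},{"dp":[-160,-4,0],"angular":[0,0,0],"fingers":10},{"dp":[-180,-5,0],"angular":[0,0,0],"fingers":10}]'
python3 -m creep '[{"dp":[-7,0,0],"angular":[0,0,0],"fingers":10},{"dp":[-13,0,0],"angular":[0,0,0],"fingers":10},{"dp":[-13,0,0],"angular":[0,0,0],"fingers":10},{"dp":[-13,0,0],"angular":[0,0,0],"fingers":10},{"dp":[-13,0,0],"angular":[0,0,0],"fingers":10}]'
python3 -c "
from h import *
goal([512.2,-213.3,170],1.571);im,c,st=snap('wrist','w7');print(st['contact_force'],st['eef_pos'])
print(proj(c,[512.2,-213.3,75]))"
```

```text
clock: 6.5
eef_pos: [515.9, -21.7, 230.6]
tcp_rot: [-3.139, -0.0, 1.572]
contact_force: [1.4, -0.2, -2.0]
opening: 0.235
clock: 6.92
eef_pos: [511.1, -203.8, 230.5]
tcp_rot: [-3.139, 0.0, 1.57]
contact_force: [0.3, 0.5, -1.0]
opening: 0.234
clock: 7.33
eef_pos: [512.3, -211.8, 231.9]
tcp_rot: [-3.141, -0.001, 1.573]
contact_force: [0.7, 0.2, -1.3]
opening: 0.24
dp [-1.5 -0.  61.9] turn [-0.0006 -0.0007  0.002 ] t 7.33
[ 0.72396034  0.23521792 -1.26385111] [ 512.25192195 -211.80317047  231.92806185]
(np.float64(257.1606296535739), np.float64(180.58943877708205))
```

View pics/w7.png

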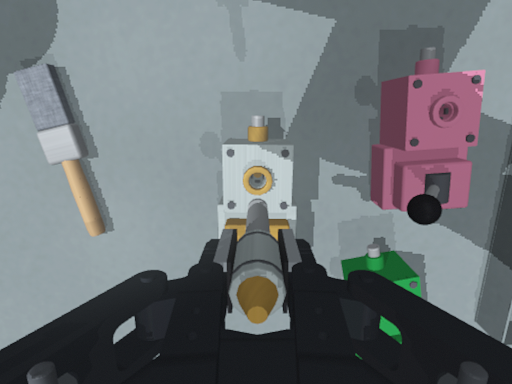

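The ring is at (257.5,180.5) against a predicted (257.2,180.6), so the aim is good. I descend to just above the mouth.

```bash
python3 -m creep '[{"dp":[-1.5,0,20],"angular":[0,0,0],"fingers":10},{"dp":[-1.5,0,40],"angular":[0,0,0],"fingers":10},{"dp":[-1.5,0,60],"angular":[0,0,0],"fingers":10},{"dp":[-1.5,0,74],"angular":[0,0,0],"fingers":10},{"dp":[-1.5,0,74],"angular":[0,0,0],"fingers":10}]'
python3 -m creep '[{"dp":[0,0,0],"angular":[0,0,0],"fingers":10},{"dp":[0,0,0],"angular":[0,0,0],"fingers":10},{"dp":[0,0,0],"angular":[0,0,0],"fingers":10}]'
python3 -c "
from h import *
goal([512.2,-213.3,150],1.571);im,c,st=snap('wrist','w8');print(st['contact_force'],st['eef_pos'])
cv2.imwrite('pics/w8c.png',cv2.resize(im[150:300,190:320],None,fx=5,fy=4))
im,c,st=snap('scene','s8'); cv2.imwrite('pics/s8c.png',cv2.resize(im[120:230,130:230],None,fx=5,fy=5))
"
```

```text
clock: 7.8
eef_pos: [510.6, -212.9, 155.6]
tcp_rot: [-3.137, -0.002, 1.573]
contact_force: [-0.5, 0.8, -1.9]
opening: 0.233
clock: 8.05
eef_pos: [513.1, -214.7, 159.6]
tcp_rot: [3.14, 0.001, 1.572]
contact_force: [-0.1, -0.0, -1.4]
opening: 0.234
dp [ 1.4 -1.   9.6] turn [0.0019 0.0008 0.0013] t 8.05
[-0.06077925 -0.04178106 -1.37712808] [ 513.14414309 -214.65090847  159.57175069]
```

View pics/w8c.png

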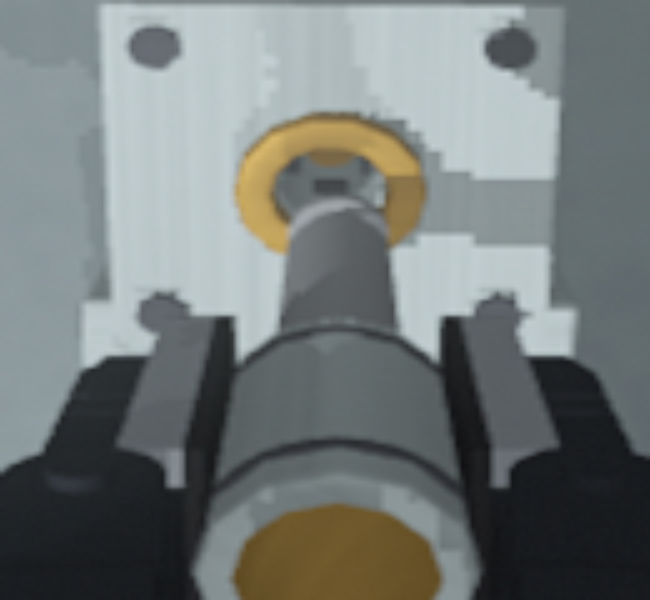

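View pics/s8c.png

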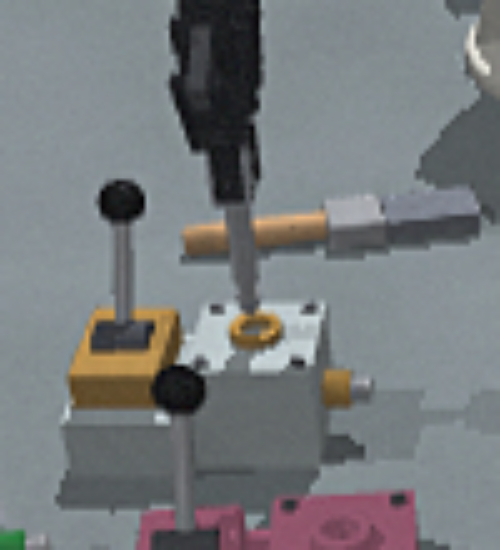

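The tip sits about 1 mm to +x of the ring's centre (tip column 257.7, ring 256), which agrees with the measured pose error. I correct it and enter slowly.

```bash
python3 -m creep '[{"dp":[1.2,-1,0],"angular":[0,0,0],"fingers":10},{"dp":[1.2,-1,3],"angular":[0,0,0],"fingers":10},{"dp":[1.2,-1,6],"angular":[0,0,0],"fingers":10},{"dp":[1.2,-1,9],"angular":[0,0,0],"fingers":10},{"dp":[1.2,-1,10],"angular":[0,0,0],"fingers":10}]'
python3 -m creep '[{"dp":[0,0,1],"angular":[0,0,0],"fingers":10},{"dp":[0,0,2],"angular":[0,0,0],"fingers":10},{"dp":[0,0,3],"angular":[0,0,0],"fingers":10},{"dp":[0,0,3],"angular":[0,0,0],"fingers":10},{"dp":[0,0,3],"angular":[0,0,0],"fingers":10}]'
python3 -c "
from h import *
goal([512.2,-213.3,145],1.571);im,c,st=snap('wrist','w9');print(st['contact_force'],st['eef_pos'])
cv2.imwrite('pics/w9c.png',cv2.resize(im[150:300,190:320],None,fx=5,fy=4))
"
```

```text
clock: 8.57
eef_pos: [510.9, -213.3, 147.6]
tcp_rot: [-3.141, -0.0, 1.572]
contact_force: [-0.2, -0.1, -1.2]
opening: 0.231
clock: 8.98
eef_pos: [511.3, -213.5, 145.2]
tcp_rot: [-3.142, -0.0, 1.572]
contact_force: [-0.8, 0.1, -2.1]
opening: 0.235
dp [0.2 0.9 0.2] turn [-0.     -0.      0.0008] t 8.98
[-0.83838095  0.07857542 -2.06747228] [ 511.27484459 -213.45238449  145.2422959 ]
```

View pics/w9c.png

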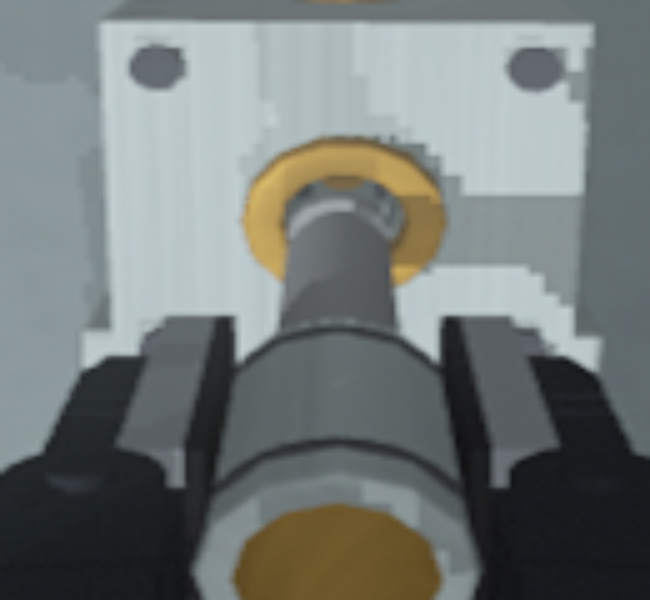

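The foot is inside the ring and 0.8 mm to -x. I correct and go in slowly, watching the force.

```bash
python3 -m creep '[{"dp":[0.1,0.8,2],"angular":[0,0,0],"fingers":10},{"dp":[0.1,0.8,4],"angular":[0,0,0],"fingers":10},{"dp":[0.1,0.8,6],"angular":[0,0,0],"fingers":10},{"dp":[0.1,0.8,8],"angular":[0,0,0],"fingers":10},{"dp":[0.1,0.8,10],"angular":[0,0,0],"fingers":10}]'
python3 -m creep '[{"dp":[0,0,1],"angular":[0,0,0],"fingers":10},{"dp":[0,0,2],"angular":[0,0,0],"fingers":10},{"dp":[0,0,3],"angular":[0,0,0],"fingers":10},{"dp":[0,0,4],"angular":[0,0,0],"fingers":10}]'
python3 -m creep '[{"dp":[0,0,1],"angular":[0,0,0],"fingers":10},{"dp":[0,0,2],"angular":[0,0,0],"fingers":10},{"dp":[0,0,3],"angular":[0,0,0],"fingers":10},{"dp":[0,0,3],"angular":[0,0,0],"fingers":10}]'
python3 -c "
from h import *
st=r.sense();print(st['contact_force'],st['eef_pos'],st['wrist_torque'])"
```

```text
clock: 9.45
eef_pos: [512.0, -213.3, 135.0]
tcp_rot: [-3.141, -0.0, 1.572]
contact_force: [0.8, -0.5, -1.1]
opening: 0.234
clock: 9.78
eef_pos: [512.1, -213.4, 131.2]
tcp_rot: [3.142, 0.0, 1.572]
contact_force: [0.5, -0.6, -1.6]
opening: 0.234
clock: 10.12
eef_pos: [512.0, -213.3, 128.1]
tcp_rot: [-3.141, -0.0, 1.572]
contact_force: [0.6, 0.3, -1.2]
opening: 0.232
[ 0.626976    0.31804208 -1.22060845] [ 511.96711933 -213.33039764  128.08562194] [0.03772826 0.02114985 0.01589709]
```

```bash
python3 -m creep '[{"dp":[0,0,0.7],"angular":[0,0,0],"fingers":10},{"dp":[0,0,1.4],"angular":[0,0,0],"fingers":10},{"dp":[0,0,2],"angular":[0,0,0],"fingers":10}]'
python3 -m creep '[{"dp":[0,0,0.7],"angular":[0,0,0],"fingers":10},{"dp":[0,0,1.4],"angular":[0,0,0],"fingers":10},{"dp":[0,0,2],"angular":[0,0,0],"fingers":10}]'
```

```text
clock: 10.37
eef_pos: [512.1, -213.3, 126.2]
tcp_rot: [3.142, 0.0, 1.572]
contact_force: [-0.7, -0.5, -1.8]
opening: 0.233
clock: 10.62
eef_pos: [512.0, -213.4, 124.2]
tcp_rot: [-3.142, -0.0, 1.572]
contact_force: [0.9, -0.6, -1.8]
opening: 0.235
```

```bash
python3 -m creep '[{"dp":[0,0,0.7],"angular":[0,0,0],"fingers":10},{"dp":[0,0,1.4],"angular":[0,0,0],"fingers":10},{"dp":[0,0,2],"angular":[0,0,0],"fingers":10}]'
```

```text
clock: 10.87
eef_pos: [512.1, -213.3, 122.2]
tcp_rot: [-3.142, -0.0, 1.572]
contact_force: [0.2, -0.8, -1.0]
opening: 0.234
```

```bash
python3 -m creep '[{"dp":[0,0,0.7],"angular":[0,0,0],"fingers":10},{"dp":[0,0,1.4],"angular":[0,0,0],"fingers":10},{"dp":[0,0,2],"angular":[0,0,0],"fingers":10}]'
```

```text
clock: 11.12
eef_pos: [512.1, -213.4, 120.2]
tcp_rot: [3.142, 0.0, 1.572]
contact_force: [0.2, 0.6, -1.6]
opening: 0.233
```

```bash
python3 -m creep '[{"dp":[0,0,0.7],"angular":[0,0,0],"fingers":10},{"dp":[0,0,1.4],"angular":[0,0,0],"fingers":10}]'
```

```text
clock: 11.28
eef_pos: [512.1, -213.3, 118.8]
tcp_rot: [-3.142, -0.0, 1.572]
contact_force: [-0.1, -0.1, -1.6]
opening: 0.233
```

```bash
python3 -m creep '[{"dp":[0,0,0.7],"angular":[0,0,0],"fingers":10},{"dp":[0,0,1.4],"angular":[0,0,0],"fingers":10}]'
```

```text
clock: 11.45
eef_pos: [512.2, -213.4, 117.7]
tcp_rot: [3.141, 0.0, 1.572]
contact_force: [-0.5, -0.0, 2.9]
opening: 0.231
```

Jaw contact begins at TCP z of about 118. I use smaller steps now.

```bash
python3 -m creep '[{"dp":[0,0,0.5],"angular":[0,0,0],"fingers":10},{"dp":[0,0,0.5],"angular":[0,0,0],"fingers":10}]'
```

```text
clock: 11.62
eef_pos: [512.3, -213.4, 117.2]
tcp_rot: [3.141, 0.0, 1.572]
contact_force: [-0.7, -0.5, 2.8]
opening: 0.234
```

```bash
python3 -m creep '[{"dp":[0,0,0.5],"angular":[0,0,0],"fingers":10},{"dp":[0,0,0.5],"angular":[0,0,0],"fingers":10}]'
```

```text
clock: 11.78
eef_pos: [512.3, -213.5, 116.8]
tcp_rot: [3.141, 0.0, 1.572]
contact_force: [-0.5, -0.2, 4.1]
opening: 0.235
```

```bash
python3 -m creep '[{"dp":[0,0,0.5],"angular":[0,0,0],"fingers":10},{"dp":[0,0,0.5],"angular":[0,0,0],"fingers":10}]'
```

```text
clock: 11.95
eef_pos: [512.4, -213.5, 116.3]
tcp_rot: [3.141, 0.0, 1.572]
contact_force: [-0.2, 0.2, 5.6]
opening: 0.232
```

```bash
python3 -m creep '[{"dp":[0,0,0.5],"angular":[0,0,0],"fingers":10},{"dp":[0,0,0.5],"angular":[0,0,0],"fingers":10}]'
```

```text
clock: 12.12
eef_pos: [512.4, -213.5, 115.8]
tcp_rot: [3.141, 0.0, 1.572]
contact_force: [-0.6, -0.1, 5.7]
opening: 0.228
```

```bash
python3 -m creep '[{"dp":[0,0,0.5],"angular":[0,0,0],"fingers":10},{"dp":[0,0,0.5],"angular":[0,0,0],"fingers":10}]'
```

```text
clock: 12.28
eef_pos: [512.5, -213.6, 115.4]
tcp_rot: [3.141, 0.0, 1.572]
contact_force: [-0.0, 1.3, 5.1]
opening: 0.23
```

```bash
python3 -m creep '[{"dp":[0,0,0.5],"angular":[0,0,0],"fingers":10},{"dp":[0,0,0.5],"angular":[0,0,0],"fingers":10}]'
```

```text
clock: 12.45
eef_pos: [512.5, -213.6, 114.9]
tcp_rot: [3.141, 0.0, 1.572]
contact_force: [0.3, -0.2, 6.2]
opening: 0.231
```

```bash
python3 -m creep '[{"dp":[0,0,0.5],"angular":[0,0,0],"fingers":10},{"dp":[0,0,0.5],"angular":[0,0,0],"fingers":10}]'
```

```text
clock: 12.62
eef_pos: [512.5, -213.5, 114.4]
tcp_rot: [3.141, 0.0, 1.572]
contact_force: [-0.6, 0.9, 5.2]
opening: 0.234
```

```bash
python3 -m creep '[{"dp":[0,0,0.5],"angular":[0,0,0],"fingers":10},{"dp":[0,0,0.5],"angular":[0,0,0],"fingers":10}]'
```

```text
clock: 12.78
eef_pos: [512.7, -213.6, 114.2]
tcp_rot: [3.14, 0.001, 1.572]
contact_force: [-1.3, 0.4, 8.8]
opening: 0.232
```

```bash
python3 -m creep '[{"dp":[0,0,0.5],"angular":[0,0,0],"fingers":10},{"dp":[0,0,0.5],"angular":[0,0,0],"fingers":10}]'
```

```text
clock: 12.95
eef_pos: [512.5, -213.5, 113.2]
tcp_rot: [3.141, 0.0, 1.572]
contact_force: [0.9, -0.2, 0.5]
opening: 0.233
```

The force rose to about 10 N and dropped to 0.5 at TCP z 113.2, which is the snap-in. I go a little farther and look for the rise.

```bash
python3 -m creep '[{"dp":[0,0,0.5],"angular":[0,0,0],"fingers":10},{"dp":[0,0,0.5],"angular":[0,0,0],"fingers":10}]'
```

```text
clock: 13.12
eef_pos: [512.2, -213.5, 112.4]
tcp_rot: [3.141, 0.0, 1.572]
contact_force: [1.7, -0.9, 1.1]
opening: 0.237
```

```bash
python3 -m creep '[{"dp":[0,0,0.4],"angular":[0,0,0],"fingers":10},{"dp":[0,0,0.4],"angular":[0,0,0],"fingers":10}]'
```

```text
clock: 13.28
eef_pos: [512.1, -213.4, 111.9]
tcp_rot: [3.142, -0.0, 1.572]
contact_force: [1.4, -0.5, 0.4]
opening: 0.235
```

```bash
python3 -m creep '[{"dp":[0,0,0.3],"angular":[0,0,0],"fingers":10},{"dp":[0,0,0.3],"angular":[0,0,0],"fingers":10}]'
```

```text
clock: 13.45
eef_pos: [512.0, -213.4, 111.7]
tcp_rot: [-3.142, -0.0, 1.572]
contact_force: [1.0, 0.6, 2.2]
opening: 0.234
```

```bash
python3 -m creep '[{"dp":[0,0,0.3],"angular":[0,0,0],"fingers":10},{"dp":[0,0,0.3],"angular":[0,0,0],"fingers":10}]'
```

```text
clock: 13.62
eef_pos: [512.1, -213.4, 111.4]
tcp_rot: [-3.142, -0.0, 1.572]
contact_force: [0.7, -0.3, 2.2]
opening: 0.233
```

```bash
python3 -m creep '[{"dp":[0,0,0.3],"angular":[0,0,0],"fingers":10},{"dp":[0,0,0.3],"angular":[0,0,0],"fingers":10}]'
```

```text
clock: 13.78
eef_pos: [512.0, -213.3, 111.1]
tcp_rot: [-3.141, -0.0, 1.572]
contact_force: [0.4, -1.2, 2.0]
opening: 0.23
```

```bash
python3 -m creep '[{"dp":[0,0,0.3],"angular":[0,0,0],"fingers":10},{"dp":[0,0,0.3],"angular":[0,0,0],"fingers":10}]'
```

```text
clock: 13.95
eef_pos: [512.0, -213.3, 110.8]
tcp_rot: [-3.141, -0.0, 1.572]
contact_force: [0.9, 0.5, 2.3]
opening: 0.233
```

```bash
python3 -m creep '[{"dp":[0,0,0.3],"angular":[0,0,0],"fingers":10},{"dp":[0,0,0.3],"angular":[0,0,0],"fingers":10}]'
```

```text
clock: 14.12
eef_pos: [512.0, -213.3, 110.5]
tcp_rot: [-3.141, -0.0, 1.572]
contact_force: [1.1, -0.5, 1.9]
opening: 0.235
```

```bash
python3 -m creep '[{"dp":[0,0,0.3],"angular":[0,0,0],"fingers":10},{"dp":[0,0,0.3],"angular":[0,0,0],"fingers":10}]'
```

```text
clock: 14.28
eef_pos: [512.0, -213.3, 110.2]
tcp_rot: [-3.141, -0.0, 1.572]
contact_force: [0.3, 0.6, 1.4]
opening: 0.234
```

```bash
python3 -m creep '[{"dp":[0,0,0.4],"angular":[0,0,0],"fingers":10},{"dp":[0,0,0.4],"angular":[0,0,0],"fingers":10}]'
```

```text
clock: 14.45
eef_pos: [512.0, -213.3, 109.8]
tcp_rot: [-3.141, -0.0, 1.572]
contact_force: [1.4, 0.7, 0.9]
opening: 0.235
```

```bash
python3 -m creep '[{"dp":[0,0,0.4],"angular":[0,0,0],"fingers":10},{"dp":[0,0,0.4],"angular":[0,0,0],"fingers":10}]'
```

```text
clock: 14.62
eef_pos: [512.1, -213.4, 109.7]
tcp_rot: [-3.142, 0.0, 1.572]
contact_force: [-0.8, 0.8, 4.5]
opening: 0.233
```

```bash
python3 -m creep '[{"dp":[0,0,0.4],"angular":[0,0,0],"fingers":10},{"dp":[0,0,0.4],"angular":[0,0,0],"fingers":10}]'
```

```text
clock: 14.78
eef_pos: [512.1, -213.4, 109.5]
tcp_rot: [3.142, 0.0, 1.572]
contact_force: [-0.6, 0.4, 6.2]
opening: 0.23
```

```bash
python3 -m creep '[{"dp":[0,0,0.3],"angular":[0,0,0],"fingers":10},{"dp":[0,0,0.3],"angular":[0,0,0],"fingers":10}]'
```

```text
clock: 14.95
eef_pos: [512.2, -213.4, 109.2]
tcp_rot: [3.141, 0.0, 1.572]
contact_force: [-1.1, -0.4, 7.6]
opening: 0.229
```

```bash
python3 -m creep '[{"dp":[0,0,0.3],"angular":[0,0,0],"fingers":10},{"dp":[0,0,0.3],"angular":[0,0,0],"fingers":10}]'
```

```text
clock: 15.12
eef_pos: [512.1, -213.4, 108.9]
tcp_rot: [3.141, 0.0, 1.572]
contact_force: [-0.6, -0.0, 7.5]
opening: 0.233
```

```bash
python3 -m creep '[{"dp":[0,0,0.3],"angular":[0,0,0],"fingers":10},{"dp":[0,0,0.3],"angular":[0,0,0],"fingers":10}]'
```

```text
clock: 15.28
eef_pos: [512.1, -213.4, 108.6]
tcp_rot: [3.141, 0.0, 1.572]
contact_force: [-0.2, 0.5, 7.6]
opening: 0.232
```

```bash
python3 -m creep '[{"dp":[0,0,0.3],"angular":[0,0,0],"fingers":10},{"dp":[0,0,0.3],"angular":[0,0,0],"fingers":10}]'
```

```text
clock: 15.45
eef_pos: [512.2, -213.4, 108.4]
tcp_rot: [3.141, 0.0, 1.572]
contact_force: [-0.8, 0.1, 7.7]
opening: 0.234
```

```bash
python3 -c "
from h import *
im,c,st=snap('wrist','w10');print(st['contact_force'],st['eef_pos'])
cv2.imwrite('pics/w10c.png',cv2.resize(im[150:340,190:320],None,fx=5,fy=3))
"
```

```text
[-0.75908776  0.11541695  7.69388717] [ 512.18180605 -213.42703683  108.37838183]
```

View pics/w10c.png

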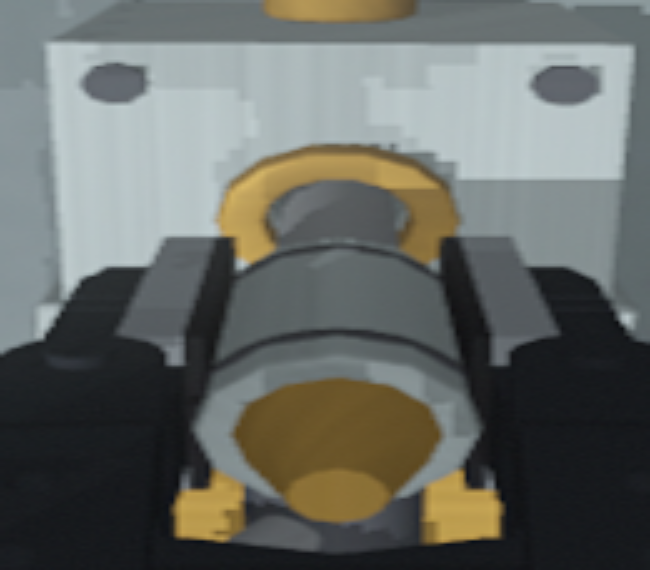

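No slip: the nozzle tip is still at row 316. The force is a flat plateau at about 9 N, which looks like the valve spring. I keep going in small steps.

```bash
python3 -m creep '[{"dp":[0,0,0.3],"angular":[0,0,0],"fingers":10},{"dp":[0,0,0.3],"angular":[0,0,0],"fingers":10}]'
```

```text
clock: 15.67
eef_pos: [512.2, -213.4, 108.1]
tcp_rot: [3.141, 0.0, 1.572]
contact_force: [0.0, 0.2, 7.9]
opening: 0.233
```

```bash
python3 -m creep '[{"dp":[0,0,0.3],"angular":[0,0,0],"fingers":10},{"dp":[0,0,0.3],"angular":[0,0,0],"fingers":10}]'
```

```text
clock: 15.83
eef_pos: [512.1, -213.4, 107.8]
tcp_rot: [3.141, 0.0, 1.572]
contact_force: [-0.2, 0.9, 8.1]
opening: 0.233
```

```bash
python3 -m creep '[{"dp":[0,0,0.3],"angular":[0,0,0],"fingers":10},{"dp":[0,0,0.3],"angular":[0,0,0],"fingers":10}]'
```

```text
clock: 16.0
eef_pos: [512.1, -213.4, 107.4]
tcp_rot: [3.141, 0.0, 1.572]
contact_force: [-1.4, -0.1, 7.3]
opening: 0.237
```

```bash
python3 -m creep '[{"dp":[0,0,0.3],"angular":[0,0,0],"fingers":10},{"dp":[0,0,0.3],"angular":[0,0,0],"fingers":10}]'
```

```text
clock: 16.17
eef_pos: [512.2, -213.4, 106.8]
tcp_rot: [3.141, 0.0, 1.572]
contact_force: [0.6, 0.1, 3.6]
opening: 0.233
```

```bash
python3 -m creep '[{"dp":[0,0,0.3],"angular":[0,0,0],"fingers":10},{"dp":[0,0,0.3],"angular":[0,0,0],"fingers":10}]'
```

```text
clock: 16.33
eef_pos: [512.2, -213.4, 106.5]
tcp_rot: [3.141, 0.0, 1.572]
contact_force: [0.2, -0.2, 5.8]
opening: 0.238
```

```bash
python3 -m creep '[{"dp":[0,0,0.3],"angular":[0,0,0],"fingers":10},{"dp":[0,0,0.3],"angular":[0,0,0],"fingers":10}]'
```

```text
clock: 16.5
eef_pos: [512.2, -213.4, 106.2]
tcp_rot: [3.141, 0.0, 1.572]
contact_force: [0.3, 0.7, 6.1]
opening: 0.231
```

A second drop, 8.1 to 3.6 N, came at TCP z 106.8. That is 3 mm after the valve contact at 109.9, as expected for home. I go slightly farther, then check for the grip with a soft pull.

```bash
python3 -m creep '[{"dp":[0,0,0.3],"angular":[0,0,0],"fingers":10},{"dp":[0,0,0.3],"angular":[0,0,0],"fingers":10}]'
```

```text
clock: 16.67
eef_pos: [512.2, -213.4, 105.9]
tcp_rot: [3.141, 0.0, 1.572]
contact_force: [-0.4, 0.8, 5.4]
opening: 0.233
```

```bash
python3 -m creep '[{"dp":[0,0,0.3],"angular":[0,0,0],"fingers":10},{"dp":[0,0,0.3],"angular":[0,0,0],"fingers":10}]'
```

```text
clock: 16.83
eef_pos: [512.2, -213.4, 105.7]
tcp_rot: [3.141, 0.0, 1.572]
contact_force: [-0.2, 0.5, 6.0]
opening: 0.236
```

```bash
python3 -m creep '[{"dp":[0,0,0.3],"angular":[0,0,0],"fingers":10},{"dp":[0,0,0.3],"angular":[0,0,0],"fingers":10}]'
```

```text
clock: 17.0
eef_pos: [512.2, -213.4, 105.3]
tcp_rot: [3.141, 0.0, 1.572]
contact_force: [0.3, -0.3, 5.8]
opening: 0.233
```

```bash
python3 -m creep '[{"dp":[0,0,0.2],"angular":[0,0,0],"fingers":10},{"dp":[0,0,0.2],"angular":[0,0,0],"fingers":10}]'
```

```text
clock: 17.17
eef_pos: [512.2, -213.4, 105.2]
tcp_rot: [3.141, 0.0, 1.572]
contact_force: [-0.4, -0.0, 6.2]
opening: 0.234
```

```bash
python3 -m creep '[{"dp":[0,0,0.2],"angular":[0,0,0],"fingers":10},{"dp":[0,0,0.2],"angular":[0,0,0],"fingers":10}]'
```

```text
clock: 17.33
eef_pos: [512.3, -213.5, 105.1]
tcp_rot: [3.141, 0.0, 1.572]
contact_force: [-0.4, 0.1, 7.2]
opening: 0.235
```

```bash
python3 -m creep '[{"dp":[0,0,0.2],"angular":[0,0,0],"fingers":10},{"dp":[0,0,0.2],"angular":[0,0,0],"fingers":10}]'
```

```text
clock: 17.5
eef_pos: [512.4, -213.5, 105.1]
tcp_rot: [3.141, 0.0, 1.572]
contact_force: [-1.7, 1.4, 8.3]
opening: 0.234
```

This is the hard stop: it stalls at 105.1 with the force climbing, about 10 N net. Next I back off gently to test the hold.

```bash
python3 -m creep '[{"dp":[0,0,-0.5],"angular":[0,0,0],"fingers":10},{"dp":[0,0,-1],"angular":[0,0,0],"fingers":10},{"dp":[0,0,-1],"angular":[0,0,0],"fingers":10}]'
```

```text
clock: 17.75
eef_pos: [512.3, -213.4, 105.9]
tcp_rot: [3.141, 0.0, 1.572]
contact_force: [0.4, 0.5, 5.3]
opening: 0.237
```

```bash
python3 -m creep '[{"dp":[0,0,-0.5],"angular":[0,0,0],"fingers":10},{"dp":[0,0,-0.5],"angular":[0,0,0],"fingers":10}]'
```

```text
clock: 17.92
eef_pos: [512.2, -213.4, 106.3]
tcp_rot: [3.141, 0.0, 1.572]
contact_force: [1.1, -0.4, 5.1]
opening: 0.231
```

```bash
python3 -m creep '[{"dp":[0,0,-0.5],"angular":[0,0,0],"fingers":10},{"dp":[0,0,-0.5],"angular":[0,0,0],"fingers":10}]'
```

```text
clock: 18.08
eef_pos: [512.2, -213.4, 106.7]
tcp_rot: [3.141, 0.0, 1.572]
contact_force: [1.2, 0.9, 5.2]
opening: 0.235
```

```bash
python3 -m creep '[{"dp":[0,0,-0.4],"angular":[0,0,0],"fingers":10},{"dp":[0,0,-0.4],"angular":[0,0,0],"fingers":10}]'
```

```text
clock: 18.25
eef_pos: [512.1, -213.4, 106.8]
tcp_rot: [3.142, -0.0, 1.572]
contact_force: [1.6, -0.0, 0.7]
opening: 0.231
```

```bash
python3 -m creep '[{"dp":[0,0,-0.3],"angular":[0,0,0],"fingers":10},{"dp":[0,0,-0.3],"angular":[0,0,0],"fingers":10}]'
```

```text
clock: 18.42
eef_pos: [512.0, -213.3, 106.9]
tcp_rot: [-3.141, -0.0, 1.572]
contact_force: [0.9, 0.1, -1.0]
opening: 0.235
```

```bash
python3 -m creep '[{"dp":[0,0,-0.3],"angular":[0,0,0],"fingers":10},{"dp":[0,0,-0.3],"angular":[0,0,0],"fingers":10}]'
```

```text
clock: 18.58
eef_pos: [511.8, -213.2, 107.0]
tcp_rot: [-3.141, -0.0, 1.572]
contact_force: [3.1, -0.5, -7.5]
opening: 0.234
```

It is held: the pull reads -7.5 N with no movement at 107.0. I ease back to neutral and release.

```bash
python3 -m creep '[{"dp":[0,0,0.4],"angular":[0,0,0],"fingers":10},{"dp":[0,0,0.4],"angular":[0,0,0],"fingers":24},{"dp":[0,0,0.4],"angular":[0,0,0],"fingers":30},{"dp":[0,0,0.4],"angular":[0,0,0],"fingers":40},{"dp":[0,0,0.4],"angular":[0,0,0],"fingers":50}]'
python3 -m creep '[{"dp":[0,0,0],"angular":[0,0,0],"fingers":55},{"dp":[0,0,0],"angular":[0,0,0],"fingers":55},{"dp":[0,0,0],"angular":[0,0,0],"fingers":55}]'
python3 -c "
from h import *
im,c,st=snap('wrist','w11');print(st['contact_force'],st['eef_pos'])
Rr=campose('wrist',dict(eef_pos=np.zeros(3),tcp_rot=np.zeros(3)))
"
```

```text
clock: 19.0
eef_pos: [511.9, -213.4, 107.4]
tcp_rot: [-3.141, 0.0, 1.572]
contact_force: [-0.0, 0.4, 0.1]
opening: 0.582
clock: 19.25
eef_pos: [512.1, -213.4, 107.3]
tcp_rot: [3.142, 0.0, 1.572]
contact_force: [0.6, -0.3, 0.1]
opening: 0.643
[ 0.61331864 -0.28668231  0.11837861] [ 512.05343729 -213.37196007  107.25461483]
```

View pics/w11.png

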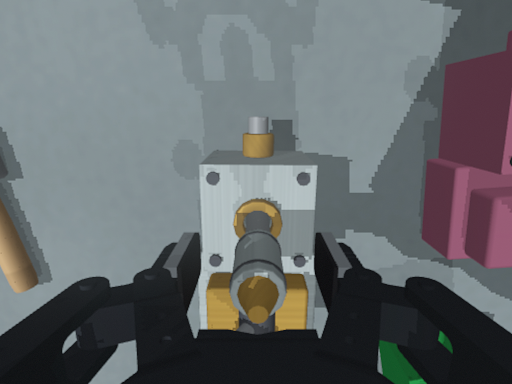

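The lance stands by itself with its tip at (258,315), not lifted. I retract and go over the knob.

```bash
python3 -m creep '[{"dp":[0,0,-20],"angular":[0,0,0],"fingers":65},{"dp":[0,0,-40],"angular":[0,0,0],"fingers":65},{"dp":[0,0,-60],"angular":[0,0,0],"fingers":65},{"dp":[0,0,-80],"angular":[0,0,0],"fingers":65},{"dp":[0,0,-100],"angular":[0,0,0],"fingers":65}]'
python3 -m creep '[{"dp":[-5,0,-10],"angular":[0,0,0],"fingers":65},{"dp":[-25,-10,-15],"angular":[0,0,0],"fingers":65},{"dp":[-50,-25,-15],"angular":[0,0,0],"fingers":65},{"dp":[-75,-40,-15],"angular":[0,0,0],"fingers":65},{"dp":[-75,-40,-15],"angular":[0,0,0],"fingers":65}]'
python3 -m creep '[{"dp":[0,0,0],"angular":[0,0,0],"fingers":65},{"dp":[0,0,0],"angular":[0,0,0],"fingers":65}]'
python3 -c "
from h import *
goal([471,-288,120],1.571);im,c,st=snap('wrist','w12');print(st['contact_force'],st['eef_pos'])
print(proj(c,[512.2,-213.4,159]),proj(c,[471.4,-287.8,131.6]))
im,c,st=snap('scene','s12'); cv2.imwrite('pics/s12c.png',cv2.resize(im[120:230,130:230],None,fx=5,fy=5)); print(proj(c,[512.2,-213.4,159]))
"
```

```text
clock: 19.72
eef_pos: [511.9, -213.3, 208.1]
tcp_rot: [-3.141, -0.0, 1.572]
contact_force: [0.8, -0.2, 0.2]
opening: 0.762
clock: 20.13
eef_pos: [470.0, -291.8, 221.9]
tcp_rot: [-3.141, 0.001, 1.57]
contact_force: [-0.5, 0.5, -0.0]
opening: 0.76
clock: 20.3
eef_pos: [472.0, -288.3, 221.8]
tcp_rot: [-3.141, -0.001, 1.571]
contact_force: [0.2, -0.6, 0.7]
opening: 0.757
dp [  0.3  -1.  101.8] turn [-0.0003 -0.0006 -0.0001] t 20.3
[ 0.23524196 -0.58751778  0.70654947] [ 472.04721076 -288.34659243  221.8205417 ]
(np.float64(321.13394598823476), np.float64(94.74414238837201)) (np.float64(256.34813482303264), np.float64(197.02330019889567))
(np.float64(178.02402255633996), np.float64(157.75059031620071))
```

View pics/w12.png

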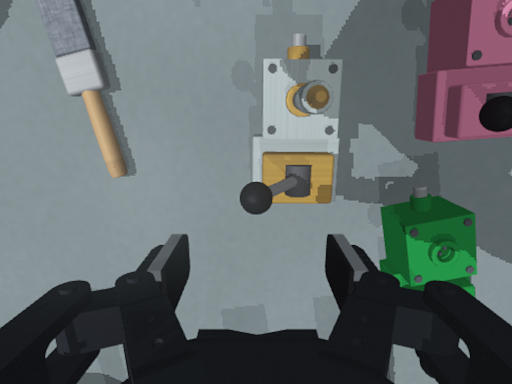

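View pics/s12c.png

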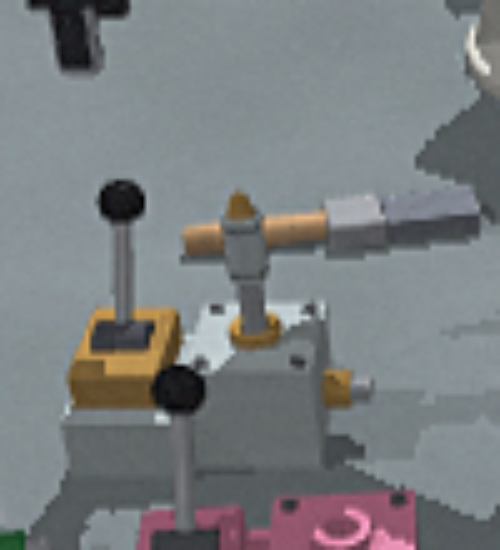

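The lance stands home: tip at (319,95) against a predicted (321,95), and in the scene view (177.6,158.4) against (178,157.8). The knob at (256.5,197.5) is as predicted. I descend straddling it.

```bash
python3 -m creep '[{"dp":[0,-1,25],"angular":[0,0,0],"fingers":65},{"dp":[0,-1,50],"angular":[0,0,0],"fingers":65},{"dp":[0,-1,75],"angular":[0,0,0],"fingers":65},{"dp":[0,-1,95],"angular":[0,0,0],"fingers":65},{"dp":[0,-1,102],"angular":[0,0,0],"fingers":65}]'
python3 -m creep '[{"dp":[0,0,0],"angular":[0,0,0],"fingers":60},{"dp":[0,0,0],"angular":[0,0,0],"fingers":60},{"dp":[0,0,0],"angular":[0,0,0],"fingers":60}]'
python3 -c "
from h import *
im,c,st=snap('wrist','w13');print(st['contact_force'],st['eef_pos'])"
```

```text
clock: 20.82
eef_pos: [470.1, -286.6, 117.3]
tcp_rot: [-3.138, -0.002, 1.573]
contact_force: [-0.6, 0.7, 0.0]
opening: 0.762
clock: 21.07
eef_pos: [472.2, -288.6, 121.5]
tcp_rot: [3.14, 0.001, 1.572]
contact_force: [0.1, -0.0, 0.2]
opening: 0.702
[ 0.14653696 -0.03918969  0.16783319] [ 472.16747876 -288.63879786  121.47345308]
```

View pics/w13.png

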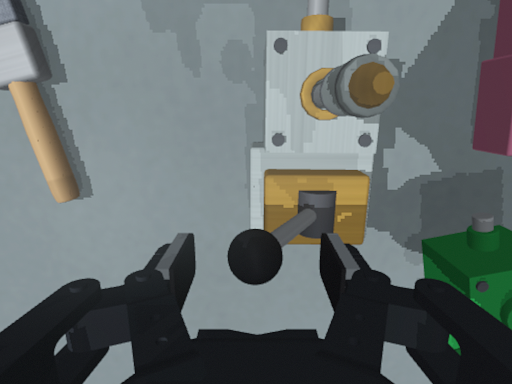

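The knob (255,256) is between the pads. I sweep towards +x, which is tool +y.

```bash
python3 -m creep '[{"dp":[0,9,0],"angular":[0,0,0],"fingers":60},{"dp":[0,18,0],"angular":[0,0,0],"fingers":60},{"dp":[0,27,0],"angular":[0,0,0],"fingers":60},{"dp":[0,36,0],"angular":[0,0,0],"fingers":60},{"dp":[0,45,0],"angular":[0,0,0],"fingers":60}]'
python3 -m creep '[{"dp":[0,8,0],"angular":[0,0,0],"fingers":60},{"dp":[0,16,0],"angular":[0,0,0],"fingers":60},{"dp":[0,24,0],"angular":[0,0,0],"fingers":60},{"dp":[0,32,0],"angular":[0,0,0],"fingers":60},{"dp":[0,38,0],"angular":[0,0,0],"fingers":60}]'
python3 -c "
from h import *
im,c,st=snap('wrist','w14');print(st['contact_force'],st['eef_pos'])"
```

```text
clock: 21.53
eef_pos: [517.4, -288.4, 120.3]
tcp_rot: [3.141, 0.0, 1.572]
contact_force: [-1.2, 0.2, 0.6]
opening: 0.702
clock: 21.95
eef_pos: [555.1, -288.3, 120.0]
tcp_rot: [3.142, -0.0, 1.572]
contact_force: [-1.2, -0.0, -0.6]
opening: 0.702
[-1.20671908 -0.04499896 -0.62801968] [ 555.06232748 -288.26600149  120.01361737]
```

View pics/w14.png

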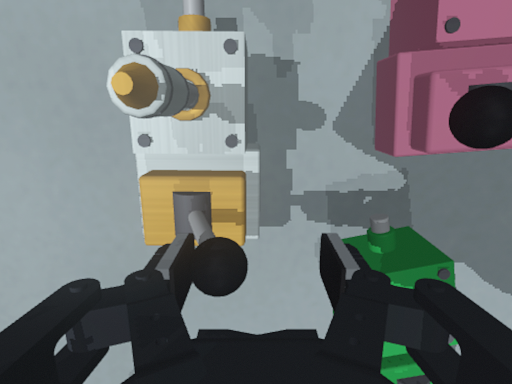

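```bash
python3 -m creep '[{"dp":[0,4,0],"angular":[0,0,0],"fingers":60},{"dp":[0,8,0],"angular":[0,0,0],"fingers":60},{"dp":[0,12,0],"angular":[0,0,0],"fingers":60},{"dp":[0,15,0],"angular":[0,0,0],"fingers":60}]'
```

```text
clock: 22.33
eef_pos: [569.4, -288.3, 120.1]
tcp_rot: [-3.141, -0.0, 1.572]
contact_force: [-1.5, 0.1, -0.7]
opening: 0.702
```

```bash
python3 -m creep '[{"dp":[0,1,0],"angular":[0,0,0],"fingers":60},{"dp":[0,2,0],"angular":[0,0,0],"fingers":60}]'
```

```text
clock: 22.5
eef_pos: [571.2, -288.3, 120.1]
tcp_rot: [-3.141, -0.0, 1.572]
contact_force: [-1.2, 0.3, -0.9]
opening: 0.707
```

```bash
python3 -m creep '[{"dp":[0,1,0],"angular":[0,0,0],"fingers":60},{"dp":[0,2,0],"angular":[0,0,0],"fingers":60}]'
```

```text
clock: 22.67
eef_pos: [573.0, -288.3, 120.2]
tcp_rot: [-3.141, -0.0, 1.572]
contact_force: [-1.0, 0.1, -0.5]
opening: 0.703
```

```bash
python3 -m creep '[{"dp":[0,1,0],"angular":[0,0,0],"fingers":60},{"dp":[0,1,0],"angular":[0,0,0],"fingers":60}]'
```

```text
clock: 22.83
eef_pos: [574.1, -288.3, 120.2]
tcp_rot: [-3.141, -0.0, 1.572]
contact_force: [-1.0, -0.1, -1.3]
opening: 0.703
```

```bash
python3 -m creep '[{"dp":[0,1,0],"angular":[0,0,0],"fingers":60},{"dp":[0,1,0],"angular":[0,0,0],"fingers":60}]'
```

```text
clock: 23.0
eef_pos: [574.4, -288.2, 120.0]
tcp_rot: [-3.14, -0.0, 1.572]
contact_force: [-4.8, 0.7, 1.0]
opening: 0.701
```

```bash
python3 -m creep '[{"dp":[0,1,0],"angular":[0,0,0],"fingers":60},{"dp":[0,1,0],"angular":[0,0,0],"fingers":60}]'
```

```text
clock: 23.17
eef_pos: [574.6, -288.2, 119.9]
tcp_rot: [-3.138, -0.001, 1.572]
contact_force: [-7.8, -1.1, 3.9]
opening: 0.704
```

The end stop is reached at x = 574.4, as predicted, with the force climbing to 8 N. I back off, lift clear and look.

```bash
python3 -m creep '[{"dp":[0,-4,0],"angular":[0,0,0],"fingers":60},{"dp":[0,-10,0],"angular":[0,0,0],"fingers":62},{"dp":[0,-16,0],"angular":[0,0,0],"fingers":65},{"dp":[0,-16,-5],"angular":[0,0,0],"fingers":65},{"dp":[0,-16,-20],"angular":[0,0,0],"fingers":65}]'
python3 -c "
from h import *
im,c,st=snap('wrist','w15');print(st['contact_force'],st['eef_pos'])"
```

```text
clock: 23.58
eef_pos: [558.7, -287.7, 138.9]
tcp_rot: [-3.139, -0.002, 1.571]
contact_force: [-0.1, 0.6, 0.2]
opening: 0.767
[-0.14500505  0.61105845  0.21741202] [ 558.70917007 -287.70974178  138.88855267]
```

View pics/w15.png

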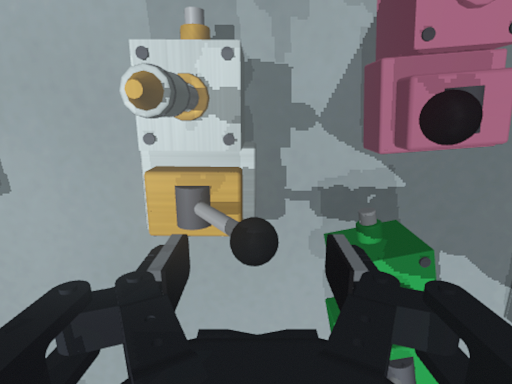

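The knob (254,242) is clear of both pads and leans to +x. I go straight up and back for the last checks.

```bash
python3 -m creep '[{"dp":[0,0,-30],"angular":[0,0,0],"fingers":65},{"dp":[0,0,-60],"angular":[0,0,0],"fingers":65},{"dp":[0,0,-90],"angular":[0,0,0],"fingers":65},{"dp":[0,0,-110],"angular":[0,0,0],"fingers":65},{"dp":[0,0,-110],"angular":[0,0,0],"fingers":65}]'
python3 -m creep '[{"dp":[0,0,0],"angular":[0,0,0],"fingers":65},{"dp":[0,0,0],"angular":[0,0,0],"fingers":65},{"dp":[0,0,0],"angular":[0,0,0],"fingers":65}]'
python3 -c "
from h import *
im,c,st=snap('wrist','w16');print(st['contact_force'],st['eef_pos'])
print('pred tip, knob',proj(c,[512.2,-213.4,159]),proj(c,[557.3,-288.2,128]))
im,c,st=snap('scene','s16'); print(proj(c,[512.2,-213.4,159]),proj(c,[557.3,-288.2,128])); cv2.imwrite('pics/s16c.png',cv2.resize(im[120:230,130:380],None,fx=3,fy=3))
"
```

```text
clock: 24.05
eef_pos: [562.7, -289.5, 255.8]
tcp_rot: [3.134, 0.004, 1.572]
contact_force: [-0.2, -0.0, 0.3]
opening: 0.761
clock: 24.3
eef_pos: [559.5, -287.9, 248.8]
tcp_rot: [-3.14, -0.001, 1.572]
contact_force: [-0.3, 0.7, -0.5]
opening: 0.762
[-0.27694307  0.68345051 -0.49580744] [ 559.4788862  -287.93504044  248.78615013]
pred tip, knob (np.float64(190.99331330297298), np.float64(97.12713950320612)) (np.float64(254.8757030469726), np.float64(188.4240756176041))
(np.float64(178.02402255633996), np.float64(157.75059031620071)) (np.float64(148.14030906882743), np.float64(176.64098933551256))
```

View pics/w16.png

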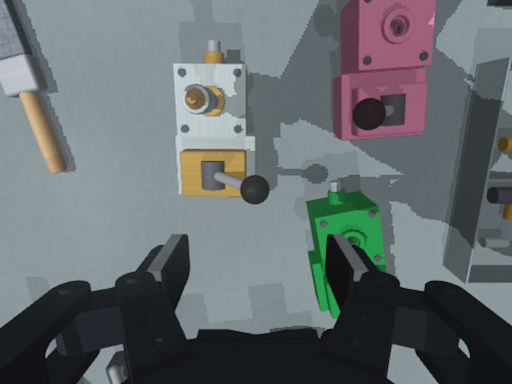

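View pics/s16c.png

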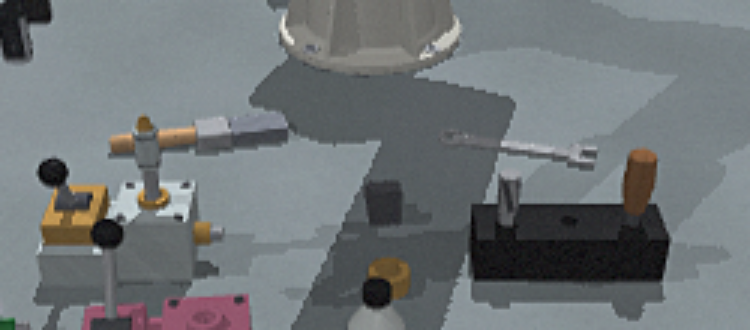

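```bash
python3 -c "
from h import *
print(r.sign_off())"
```

```text
the job is handed in; nothing more can be done
None
```

I handed the job in at about 24.4 s: the lance is gripped and home in the manifold's fitting and the shut-off lever is fully open. I opened the lever only after releasing the lance. The cutter and scraper are still standing in the stand.

**Insertion:** The jaws snapped in with the tool centre point (TCP) at z = 106.8 mm, about 3 mm after the foot met the valve. I then pressed lightly onto the hard stop. The highest push I read, here and on the way in, was about 10 N net of the lance's weight.

**Hold:** A soft pull of about 6 N before release did not move the lance. After release its tip stayed within about 1–2 pixels of where I predicted it, in both the wrist and scene views.

**Lever:** I swept it to +x until it stopped at about 8 N. The knob was then seen at (254.5, 189.5), against a predicted (254.9, 188.4) for fully open.

**Readings that disagreed:**
- **Early force drop:** The force also dropped at z of about 113 mm, and I first took that for the snap-in. It was only the rib passing into the jaws, so I kept pushing until the real one.
- **Heights from two views:** Triangulation put the ring at 70.8 mm and the lance's barrel top at 119.7 mm. The text gives 75 and 123 mm, so both came out 3–4 mm low.

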